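# Find the release key of a board carrier by touch

### The job

The clamps of the circuit-board carrier are unlocked by a key sunk in a notch somewhere along the carrier's black sprung edge bar. Put a fingertip on the bar right beside the blue-marked end and, pressing it down a little against its springs, sweep it along the bar until it comes to the notch; then press the key in the notch fully home, so that it stays down, and draw back. Grasp nothing, and leave the board and everything else on the bench where it is.

Things in the scene. Friction and masses are not known exactly. Their poses are not given: they have to be found in the camera images.
- carrier: Board carrier, fixed to the bench: base plate 270 x 370 x 12 mm. Origin: centre of its underside, on the bench; x away from the robot, y along the edge bar to its blue-marked end (the robot's left), z up. The black edge bar lies along y at x = -115 mm, bare from y = -90 to +90 mm between two grey housings 58 mm high. The key unlocks the orange clamps beside the board; they do not move by themselves.
- bar_left (a point): Centre of the bar's top face at rest, 48 mm above the bench, at the blue-marked left end of the bare length, against the left housing (blue stripe). Axes as the carrier's. The bar is 26 mm wide (x). The housings are 34 mm wide, 95 mm long, 10 mm higher than the bar.
- bar_right (a point): The same at the right end of the bare length. Between the two ends is one notch in the bar, 42 mm long (y), open to front and back. Its centre lies anywhere from y = -62 to +10 mm in the carrier's frame; it is not reported: find it by feel or sight. The grey key, 24 x 40 mm, is its floor, 10 mm below the bar's top.
- bar (a joint): How far the edge bar is pushed down, m: 0 at rest, at most 0.004. It starts to give at about 0.5 N, then 1.5 N more per mm, and springs back. It sinks level over its whole length; it rises to 0 when the fingertip is wholly in the notch.
- key (a joint): How far the key is pushed down, m: 0 at the start, fully home at 0.007. It moves straight down against a friction of about 5 N and stays where it is left.
- board: Green circuit board, 200 x 300 x 4 mm with parts on it, lying loose on the carrier's standoffs, underside 22 mm above the bench; its front edge is about 35 mm behind the bar's centre line, and its parts reach 60 mm above the bench, but within 70 mm of that line only 40 mm. Origin: centre of its underside.
- heatsink: Aluminium finned heatsink, 44 x 44 x 26 mm, standing loose on the board's white socket. Origin: centre of its underside.
- screw_jar: Small amber screw jar with an orange lid, 26 mm across, 34 mm high, standing loose on the right end housing of the carrier, about 60 mm from the bare bar. Origin: centre of its underside.
- flux: White flux bottle with a red cap, 44 mm across, 110 mm high, on the bench to the right. Origin: centre of its underside.
- spool: Solder spool with blue flanges, 60 mm across, 40 mm high, standing on a flange on the bench to the right. Origin: centre of its underside.
- screwdriver: Screwdriver with a yellow handle lying on the bench to the left. Origin: underside, near its middle.
- brush: Brush lying on the bench to the left. Origin: underside, near its middle.
Things that resemble listed ones, but are neither listed nor needed, are in the scene too. Leave any green look-alike of the heatsink alone.

How it is judged:
By the outcome, as a careful person would: the job done as asked, in the order asked, and still so for the second after the job is handed in, with the robot touching nothing.
It also fails if it takes over 56 s, if anything falls off the work surface, if the arm or the gripper's body presses on something with over 40 N, if the wrist force passes 120 N, or if a joint passes its speed limit or range.

### The arm

A 7-joint arm with a two-finger parallel gripper is mounted at the origin on the work surface. World frame = base frame: x ahead of the robot, y to its left, z up, the work surface at z = 0. Lengths are in m, angles in rad, forces in N, time in s.
With the tool pointing down it reaches from about 0.425 to 0.925 m from the base axis. Payload 6.8 kg.
Tool frame: the origin (TCP) lies on the mounting face of the last link; the fingertips stand 173 mm ahead of it and the grasp point (between the pads) lies 155 mm ahead of it; z points along the fingers, y is the line along which they close (so a half turn about z gives the same grasp; the last joint's range is limited). The gripper opens to 85 mm and grips with 20 to 120 N. Pads are 22 mm wide; open, the fingers measure 114 mm over their backs; the gripper's body (76 mm by 85 mm) begins 54 mm behind the grasp point. The pads swing forward as they close: fully open they stand 13 mm farther back than shut.
Start: joints at [1.161, 0.477, 0.022, 1.555, -0.011, 1.109, -0.083], TCP at [0.201, -0.645, 0.405] pointing down, gripper open.
Joint ranges: [-2.96, 2.96], [-0.34, 2.1], [-1.41, 1.46], [0.24, 2.44], [-1.37, 4.51], [0.17, 1.92], [-2.96, 2.96]. Speed limits (rad/s): [2.39, 2.39, 3.14, 3.14, 3.14, 3.14, 3.14].

### API

Orientations are given as a rotation vector (axis times angle).
In Python, from bench import r gives the robot as it stands.
- The arm moves only by the tool carry_out, never from a script. Its argument "moves" is a list of rows, each a list of 5 numbers: the shift along the tool's x, y, z in m, then the turn about the tool's z in rad, then the finger opening in m, from 0 to 0.0854. In form: [[dx, dy, dz, roll, claw], ...]. A call has exactly 8 rows; each row is the pose to reach, as a shift and turn from the pose commanded when the call began, along the tool's axes at that moment; what a row does not reach only later rows make up. A row lasts 1/10 s, in which the tool goes at most 50 mm and 8.59 degrees, less where a joint would pass 70% of its speed; a pose out of reach is approached as far as the arm can. A call with a gripper value outside its range is refused whole. The fingers move at their own pace and stop on an object; "force" is the grip in N (left out, the last holds). Time passes only in rows, so rows that repeat a pose let the fingers close, or fill a call up. It gives the time, the measured TCP pose, the force, the opening and the grip force at its end, in the units of the state.
- r.get_obs(): the state, without advancing time (a new reading comes with each control period).
- r.grab_frame(name): name is "scene" or "top"; returns the picture (384x512x3 uint8, red, green, blue); there is no depth.
- r.calibration(name): a dict with "fx", "fy", "cx", "cy" (pixels), "k1" (the pictures are not rectified: a ray, as slopes to the right and down, at radius r is drawn at 1 + k1 r^2 times it, then the intrinsics apply), "rvec" (rotation vector, rad) and "tvec" (3), from world to camera coordinates, as OpenCV has them. Camera axes: x right, y down, z forward; pixel columns grow to the right and rows downward; lengths in m; the calibration is good to about 2 mm. A picture is of the moment at which its call begins. calibration takes no time and is no camera call.
- r.hand_in(): hands the job in; it is judged then, once.
The state is a dict: "clock": time; "joints": joint angles; "qvel": joint speeds; "tau": joint torques, N m; "tcp_pos": TCP position; "orientation": TCP orientation; "contact_force": force on the tool from outside, world axes, zero at the start; "moment": the same for the moment, N m; "grip_width": finger opening in m; "gripper_force": force on a finger pad.
Only numpy, scipy, OpenCV 4.12 (cv2) and the standard library are available. Lean on these libraries where they do the work, as an engineer would, in place of code of your own. Each camera call takes 0.05 s, during which the arm holds its last target. There are 200 camera calls.

## Working session

There is one attempt and no reset: what is moved stays moved. The work goes in short steps, Python scripts to look and compute and a tool call to move; the robot and the scene stay as the last step left them, time stands still between calls to the robot, and variables do not carry over. Pictures are saved under pics/ and viewed, at most 10 in all, crops included, and the job is handed in when it is done.

Besides the shell and the picture viewer there is one more tool, called after "Request:" as name(argument=value, ...) on one line, values as JSON. carry_out: Moves the arm, as the interface text tells. Its arguments: {"type":"object","properties":{"moves":{"type":"array","items":{"type":"array","items":{"type":"number"}}},"force":{"type":"number"}},"required":["moves"]}

```bash
mkdir -p pics; cat > h.py <<'E'
import numpy as np, cv2
from bench import r
def ray(n,u,v):
    c=r.calibration(n);K=np.array([[c['fx'],0,c['cx']],[0,c['fy'],c['cy']],[0,0,1.]])
    x,y=(u-c['cx'])/c['fx'],(v-c['cy'])/c['fy'];a,b=x,y
    for _ in range(10):
        s=1+c['k1']*(a*a+b*b);a,b=x/s,y/s
    R=cv2.Rodrigues(np.array(c['rvec'],float))[0]
    return -R.T@np.array(c['tvec']).ravel(), R.T@np.array([a,b,1.])
def onz(n,u,v,z):
    o,d=ray(n,u,v);return o+d*(z-o[2])/d[2]
def proj(n,p):
    c=r.calibration(n);R=cv2.Rodrigues(np.array(c['rvec'],float))[0]
    q=R@np.array(p)+np.array(c['tvec']).ravel();a,b=q[:2]/q[2];s=1+c['k1']*(a*a+b*b)
    return c['fx']*a*s+c['cx'],c['fy']*b*s+c['cy']
def snap(n,f):
    im=r.grab_frame(n);cv2.imwrite(f,im[:,:,::-1]);return im
E
python3 - <<'E'
from h import *
for n in('scene','top'):
    snap(n,f'pics/{n}0.png');print(n,r.calibration(n),ray(n,256,192))
o=r.get_obs();print({k:np.round(v,3) for k,v in o.items()})
E
```

```text
scene {'fx': 426.33025088117506, 'fy': 426.33025088117506, 'cx': 248.87521568452289, 'cy': 190.45007084815896, 'k1': -0.051033959096049054, 'rvec': array([ 1.74359501,  1.38691187, -0.76817971]), 'tvec': array([-0.12572982, -0.20412896,  1.77369071])} (array([ 1.60144224, -0.24781201,  0.7598864 ]), array([-0.82207135,  0.21124245, -0.52902536]))
top {'fx': 427.30677586907325, 'fy': 427.30677586907325, 'cx': 255.9519987422313, 'cy': 197.50264647519202, 'k1': 0.023995719512782086, 'rvec': array([ 2.15883936, -2.19304255,  0.07860388]), 'tvec': array([-0.00214425,  0.51815088,  1.40536322])} (array([ 0.40279806, -0.02167144,  1.44250296]), array([ 0.09363984,  0.00766215, -0.99565994]))
{'clock': np.float64(0.1), 'joints': array([ 1.161,  0.478,  0.022,  1.556, -0.011,  1.109, -0.083]), 'qvel': array([-0.002, -0.001, -0.001, -0.002,  0.   ,  0.001, -0.002]), 'tau': array([ 5.0000e-03, -5.9777e+01,  1.6140e+00, -2.8195e+01,  1.3000e-02,
        5.0000e-03,  0.0000e+00]), 'tcp_pos': array([ 0.201, -0.644,  0.404]), 'orientation': array([-3.104e+00, -4.720e-01,  1.000e-03]), 'contact_force': array([-0.181,  0.167, -0.249]), 'moment': array([ 0.003,  0.079, -0.028]), 'gripper_force': np.float64(0.0), 'grip_width': np.float64(0.086)}
```

View pics/scene0.png

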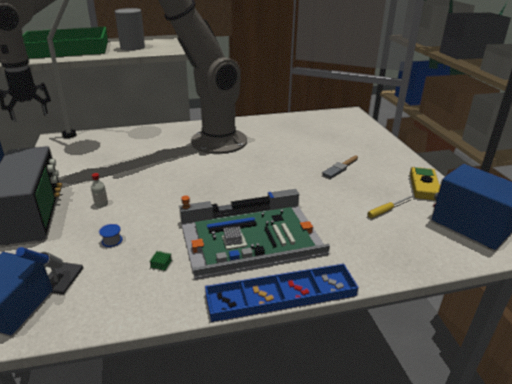

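View pics/top0.png

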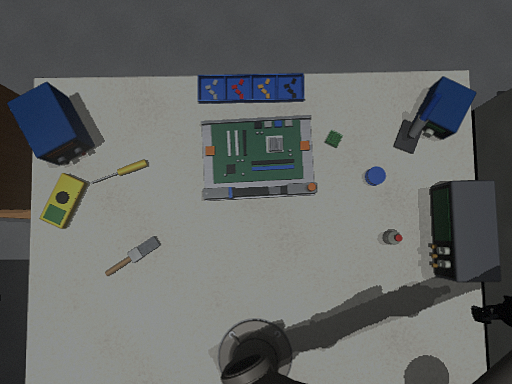

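The top view shows the carrier at about (258,158), its bar along row 190, the blue stripe at (230,192) and the jar at (312,187). In the scene view the bar runs along (245,205). Possible confusions are the blue slot strip on the board at (273,165) and the carrier's rear rail at (258,120). The bar is the black strip at row 190, between the grey housings. I'll check that in one close crop.

```bash
python3 - <<'E'
import cv2,numpy as np
a=cv2.imread('pics/top0.png')[172:207,195:325];b=cv2.imread('pics/scene0.png')[182:227,170:308]
f=lambda i:cv2.resize(i,(780,int(i.shape[0]*780/i.shape[1])),interpolation=cv2.INTER_CUBIC)
cv2.imwrite('pics/crop.png',np.vstack([f(a),f(b)]))
E
```

```text
(no output)
```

View pics/crop.png

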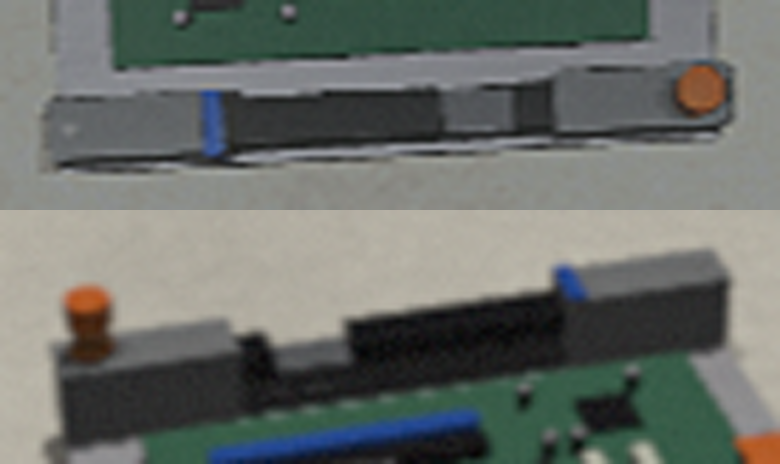

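The crop confirms it. In the top picture the blue stripe ends at about (232,192). The black bar runs to about (287,190), and the notch with the grey key lies at columns 268.5–280.7, near the right end.

```bash
python3 - <<'E'
from h import *
c=lambda x,y:(195+x/6-.42,172+y/6-.42)
T={'barL':(224,121,.053),'barR':(552,106,.053),'notchL':(441,111,.048),'notchR':(514,108,.048),'hL':(45,130,.058),'hR':(733,97,.058),'jar':(701,90,.092),'barLf':(230,92,.048),'barLn':(230,152,.048)}
for k,(x,y,z) in T.items(): print(k,onz('top',*c(x,y),z).round(4))
# scene check: left stripe/right edge, notch edges, at key/bar tops
s=lambda x,y:(170+x*138/780-.42,182+(y-210)*138/780-.42)
for k,(x,y,z) in {'stripeR far':(558,266,.058),'notch edge L far/near':(348,340,.048),'notch R near':(275,352,.048),'hL back-left':(728,280,.058),'hR':(55,350,.058)}.items(): print(k,onz('scene',*s(x,y),z).round(4))
E
```

```text
barL [0.5356 0.0677 0.053 ]
barR [ 0.5409 -0.111   0.053 ]
notchL [ 0.5396 -0.0506  0.048 ]
notchR [ 0.5406 -0.0905  0.048 ]
hL [0.5318 0.1646 0.058 ]
hR [ 0.5437 -0.2087  0.058 ]
jar [ 0.5442 -0.1873  0.092 ]
barLf [0.5519 0.0646 0.048 ]
barLn [0.519  0.0649 0.048 ]
stripeR far [0.5163 0.0706 0.058 ]
notch edge L far/near [ 0.5482 -0.0538  0.048 ]
notch R near [ 0.5509 -0.0937  0.048 ]
hL back-left [0.5509 0.1576 0.058 ]
hR [ 0.5385 -0.2077  0.058 ]
```

Request:
carry_out(moves=[[0.014, -0.015, 0, 0.02, 0], [0.04, -0.042, 0, 0.06, 0], [0.07, -0.075, 0, 0.1, 0], [0.102, -0.11, 0, 0.14, 0], [0.135, -0.145, 0, 0.18, 0], [0.167, -0.179, 0, 0.22, 0], [0.2, -0.214, 0, 0.25, 0], [0.232, -0.249, 0, 0.27, 0]], force=60)

```text
clock: 0.9
tcp_pos: [0.3486, -0.3358, 0.4045]
orientation: [-3.141, -0.048, 0.0]
contact_force: [1.3, -0.9, 0.1]
grip_width: 0.0001
gripper_force: 0.0
```

Request:
carry_out(moves=[[0.021, -0.041, 0, 0, 0], [0.042, -0.081, 0, 0, 0], [0.064, -0.122, 0.01, 0, 0], [0.085, -0.162, 0.02, 0, 0], [0.106, -0.203, 0.03, 0, 0], [0.127, -0.243, 0.04, 0, 0], [0.148, -0.283, 0.05, 0, 0], [0.17, -0.324, 0.06, 0, 0]])

```text
clock: 1.7
tcp_pos: [0.508, -0.0071, 0.3441]
orientation: [3.141, 0.049, -0.001]
contact_force: [1.2, -1.8, 0.2]
grip_width: -0.0002
gripper_force: 0.0
```

Request:
carry_out(moves=[[0.01, -0.02, 0.015, 0, 0], [0.02, -0.038, 0.03, 0, 0], [0.026, -0.05, 0.045, 0, 0], [0.029, -0.055, 0.06, 0, 0], [0.029, -0.055, 0.075, 0, 0], [0.029, -0.055, 0.085, 0, 0], [0.029, -0.055, 0.09, 0, 0], [0.029, -0.055, 0.09, 0, 0]])

```text
clock: 2.5
tcp_pos: [0.5347, 0.0467, 0.2541]
orientation: [3.141, 0.049, -0.002]
contact_force: [-0.3, 0.5, -0.6]
grip_width: 0.0001
gripper_force: 0.0
```

```bash
python3 - <<'E'
from h import *
o=r.get_obs();print({k:np.round(o[k],4) for k in('clock','tcp_pos','orientation','contact_force')})
a=snap('top','pics/t1.png')[160:215,195:325];b=snap('scene','pics/s1.png')[160:235,160:310]
f=lambda i:cv2.resize(i,(700,int(i.shape[0]*700/i.shape[1])),interpolation=cv2.INTER_CUBIC)
cv2.imwrite('pics/crop1.png',cv2.resize(np.vstack([f(a),f(b)]),None,fx=.9,fy=.9)[:600,:,::-1])
E
```

```text
{'clock': np.float64(2.5), 'tcp_pos': array([0.5347, 0.0467, 0.2541]), 'orientation': array([ 3.1408e+00,  4.8800e-02, -2.0000e-03]), 'contact_force': array([-0.3226,  0.5176, -0.6309])}
```

View pics/crop1.png

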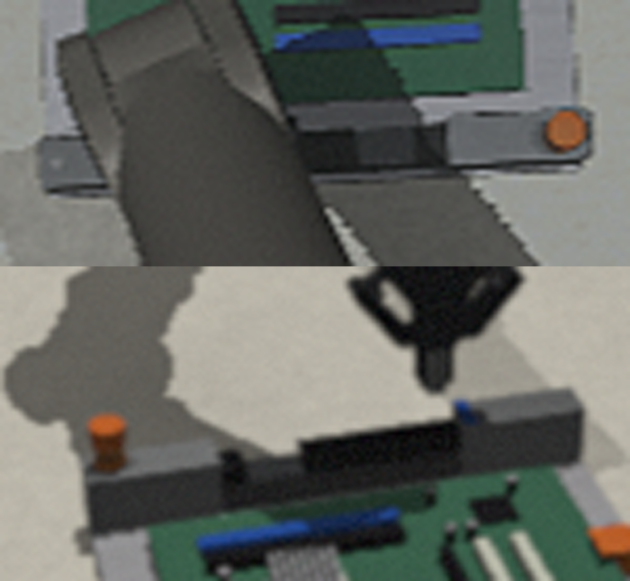

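The close view shows the shut fingertips (scene, about (263,189)) above the bar, just right of the blue stripe. I'll shift 2 mm toward the stripe and descend slowly.

Request:
carry_out(moves=[[0.001, -0.002, 0.008, 0, 0], [0.001, -0.002, 0.016, 0, 0], [0.001, -0.002, 0.022, 0, 0], [0.001, -0.002, 0.026, 0, 0], [0.001, -0.002, 0.028, 0, 0], [0.001, -0.002, 0.03, 0, 0], [0.001, -0.002, 0.03, 0, 0], [0.001, -0.002, 0.03, 0, 0]])

```text
clock: 3.4
tcp_pos: [0.536, 0.0494, 0.2248]
orientation: [-3.141, -0.05, -0.0]
contact_force: [-0.1, 0.3, 0.4]
grip_width: -0.0
gripper_force: 0.0
```

Request:
carry_out(moves=[[0, 0, 0.001, 0, 0], [0, 0, 0.002, 0, 0], [0, 0, 0.003, 0, 0], [0, 0, 0.004, 0, 0], [0, 0, 0.0045, 0, 0], [0, 0, 0.0045, 0, 0], [0, 0, 0.0045, 0, 0], [0, 0, 0.0045, 0, 0]])

```text
clock: 4.2
tcp_pos: [0.536, 0.0494, 0.2203]
orientation: [-3.141, -0.05, -0.0]
contact_force: [-0.6, -0.2, 1.9]
grip_width: -0.0001
gripper_force: 1.0
```

Request:
carry_out(moves=[[0, 0, 0.0005, 0, 0], [0, 0, 0.001, 0, 0], [0, 0, 0.001, 0, 0], [0, 0, 0.001, 0, 0], [0, 0, 0.001, 0, 0], [0, 0, 0.001, 0, 0], [0, 0, 0.001, 0, 0], [0, 0, 0.001, 0, 0]])

```text
clock: 5.0
tcp_pos: [0.536, 0.0494, 0.2192]
orientation: [-3.141, -0.05, -0.0]
contact_force: [-1.1, -0.0, 3.1]
grip_width: 0.0
gripper_force: 1.7
```

Request:
carry_out(moves=[[0, 0.003, 0, 0, 0], [0, 0.008, 0, 0, 0], [0, 0.013, 0, 0, 0], [0, 0.018, 0, 0, 0], [0, 0.023, 0, 0, 0], [0, 0.028, 0, 0, 0], [0, 0.033, 0, 0, 0], [0, 0.038, 0, 0, 0]])

```text
clock: 5.8
tcp_pos: [0.5372, 0.0109, 0.2192]
orientation: [3.141, 0.05, 0.0]
contact_force: [-0.5, 2.8, 4.1]
grip_width: -0.0
gripper_force: 1.8
```

Request:
carry_out(moves=[[0, 0.005, 0, 0, 0], [0, 0.01, 0, 0, 0], [0, 0.015, 0, 0, 0], [0, 0.02, 0, 0, 0], [0, 0.025, 0, 0, 0], [0, 0.03, 0, 0, 0], [0, 0.034, 0, 0, 0], [0, 0.037, 0, 0, 0]])

```text
clock: 6.6
tcp_pos: [0.5383, -0.0261, 0.2192]
orientation: [3.141, 0.049, -0.0]
contact_force: [-0.5, 2.6, 4.4]
grip_width: 0.0
gripper_force: 1.9
```

Request:
carry_out(moves=[[0, 0.004, 0, 0, 0], [0, 0.008, 0, 0, 0], [0, 0.012, 0, 0, 0], [0, 0.016, 0, 0, 0], [0, 0.02, 0, 0, 0], [0, 0.024, 0, 0, 0], [0, 0.028, 0, 0, 0], [0, 0.031, 0, 0, 0]])

```text
clock: 7.4
tcp_pos: [0.5393, -0.057, 0.2192]
orientation: [3.141, 0.05, -0.0]
contact_force: [-0.3, 2.6, 3.8]
grip_width: 0.0
gripper_force: 1.9
```

Request:
carry_out(moves=[[0, 0.002, 0, 0, 0], [0, 0.004, 0, 0, 0], [0, 0.006, 0, 0, 0], [0, 0.008, 0, 0, 0], [0, 0.01, 0, 0, 0], [0, 0.012, 0, 0, 0], [0, 0.013, 0, 0, 0], [0, 0.013, 0, 0, 0]])

```text
clock: 8.2
tcp_pos: [0.5397, -0.0698, 0.2192]
orientation: [3.141, 0.05, -0.0]
contact_force: [0.6, 0.1, -0.3]
grip_width: 0.0002
gripper_force: 0.0
```

The force dropped to zero, so the tip is in the notch, as the picture predicted. Next I'll go down to the key.

Request:
carry_out(moves=[[0, 0.001, 0.001, 0, 0], [0, 0.001, 0.002, 0, 0], [0, 0.001, 0.004, 0, 0], [0, 0.001, 0.006, 0, 0], [0, 0.001, 0.0075, 0, 0], [0, 0.001, 0.009, 0, 0], [0, 0.001, 0.01, 0, 0], [0, 0.001, 0.01, 0, 0]])

```text
clock: 9.0
tcp_pos: [0.5397, -0.0705, 0.2092]
orientation: [3.141, 0.05, -0.0]
contact_force: [-1.8, 0.3, 3.4]
grip_width: -0.0003
gripper_force: 1.3
```

Request:
carry_out(moves=[[0, 0, 0.001, 0, 0], [0, 0, 0.002, 0, 0], [0, 0, 0.003, 0, 0], [0, 0, 0.004, 0, 0], [0, 0, 0.0045, 0, 0], [0, 0, 0.005, 0, 0], [0, 0, 0.005, 0, 0], [0, 0, 0.005, 0, 0]])

```text
clock: 9.8
tcp_pos: [0.5397, -0.0705, 0.2045]
orientation: [3.141, 0.05, -0.0]
contact_force: [-2.9, 0.7, 8.8]
grip_width: -0.0
gripper_force: 4.0
```

Request:
carry_out(moves=[[0, 0, 0.0005, 0, 0], [0, 0, 0.001, 0, 0], [0, 0, 0.0015, 0, 0], [0, 0, 0.0015, 0, 0], [0, 0, 0.0015, 0, 0], [0, 0, 0.0015, 0, 0], [0, 0, 0.0015, 0, 0], [0, 0, 0.0015, 0, 0]])

```text
clock: 10.6
tcp_pos: [0.5398, -0.0704, 0.2043]
orientation: [3.141, 0.05, 0.0]
contact_force: [-8.2, 0.9, 22.6]
grip_width: 0.0
gripper_force: 11.3
```

The stop is hard at 22 N, at the predicted height of 0.204. Drawing back.

Request:
carry_out(moves=[[0, 0, -0.005, 0, 0], [0, 0, -0.015, 0, 0], [0, 0, -0.03, 0, 0], [0, 0, -0.05, 0, 0], [0, 0, -0.075, 0, 0], [0, 0, -0.1, 0, 0], [0, 0, -0.125, 0, 0], [0, 0, -0.14, 0, 0]])

```text
clock: 11.4
tcp_pos: [0.5402, -0.0706, 0.3457]
orientation: [3.141, 0.05, 0.006]
contact_force: [-0.5, 0.0, -0.3]
grip_width: -0.0001
gripper_force: 0.0
```

Request:
carry_out(moves=[[-0.01, 0.02, 0, 0, 0], [-0.03, 0.06, 0, 0, 0], [-0.04, 0.1, 0, 0, 0], [-0.05, 0.14, 0, 0, 0], [-0.06, 0.18, 0, 0, 0], [-0.07, 0.21, 0, 0, 0], [-0.08, 0.23, 0, 0, 0], [-0.08, 0.23, 0, 0, 0]])

```text
clock: 12.2
tcp_pos: [0.4652, -0.3068, 0.3434]
orientation: [3.14, 0.04, -0.0]
contact_force: [0.7, -0.2, 0.9]
grip_width: 0.0002
gripper_force: 0.0
```

```bash
python3 - <<'E'
from h import *
o=r.get_obs();print({k:np.round(o[k],4) for k in('clock','tcp_pos','contact_force')})
a=snap('top','pics/t2.png')[165:215,195:325];b=snap('scene','pics/s2.png')[160:235,160:310]
f=lambda i:cv2.resize(i,(700,int(i.shape[0]*700/i.shape[1])),interpolation=cv2.INTER_CUBIC)
cv2.imwrite('pics/crop2.png',cv2.resize(np.vstack([f(a),f(b)]),None,fx=.9,fy=.9)[:600,:,::-1])
E
```

```text
{'clock': np.float64(12.2), 'tcp_pos': array([ 0.4652, -0.3068,  0.3434]), 'contact_force': array([ 0.7384, -0.2254,  0.9241])}
```

View pics/crop2.png

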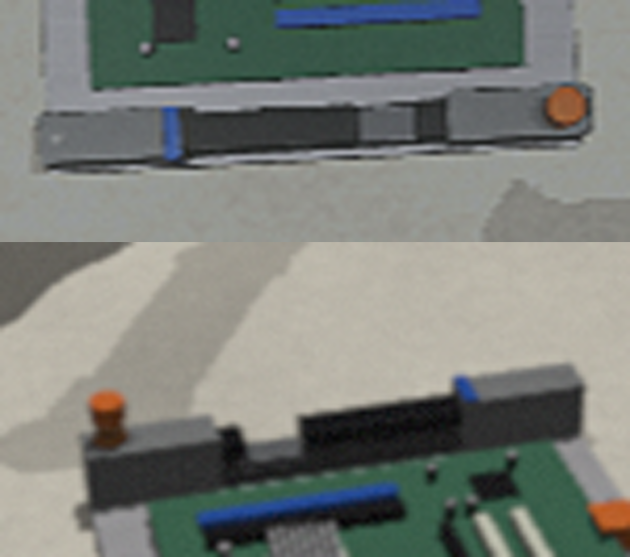

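The scene crop shows the key at about (275,445), clearly lower in the notch than before (about 6.4 px deep against 4.4 px). The bar is back up, and the board and jar haven't moved. Handing in.

```bash
python3 -c "
from bench import r
print(r.hand_in())"
```

```text
the job is handed in; nothing more can be done
None
```

I swept the bar from the blue-marked end to the notch, pressed the key to its stop (about 7 mm, 22 N), drew the arm clear and handed the job in at about 12 s; the last pictures show the key down and the board and jar unmoved.

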